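# Hang the honey basket on the display hook

## Robot

A 6-joint arm with a two-finger parallel gripper is mounted at the origin on the work surface. World frame = base frame: x ahead of the robot, y to its left, z up, the work surface at z = 0. Lengths are in m, angles in rad, forces in N, time in s.
With the tool pointing down it reaches from about 0.3 to 0.875 m from the base axis. Payload 6.4 kg.
Tool frame: the origin (TCP) lies on the centre line of the jaws, within the pads' length; the fingertips stand robot.finger_overhang ahead of it and the grasp point (between the pads) lies 11 mm behind it (robot.finger_overhang is the distance from the TCP to the fingertips, in m); z points along the fingers, y is the direction in which the jaws open and shut (so a half turn about z gives the same grasp; the last joint's range is limited). The gripper opens to 88 mm and grips with 3 to 60 N. Pads are 18 mm wide; open, the fingers measure 123 mm over their backs; the gripper's body (75 mm by 187 mm) begins 45 mm behind the grasp point.
Start: joints at [-1.375, 0.181, 1.607, -0, 1.354, -0.206], TCP at [0.225, -0.529, 0.247] pointing down, gripper open.
Joint ranges: [-2.99, 2.99], [-0.89, 2.07], [0.3, 2.58], [-1.14, 4.28], [0, 2.63], [-3.12, 3.12]. Speed limits (rad/s): [2.57, 2.57, 3.01, 3.14, 3.14, 3.14].

## Interface

Orientations are given as a unit quaternion [w, x, y, z].
In Python, from bench import robot, imaging gives the robot as it stands.
- The arm moves only by the tool step_arm, never from a script. Its argument "deltas" is a list of rows, each an object with "jaw": the opening, from 0 (shut) to 1 (fully open); "translation": the shift along the tool's x, y, z in m, a list of three; "rotation": the turn, a rotation vector about the tool's x, y, z in degrees, a list of three. In form: [{"jaw": jaw, "translation": [tx, ty, tz], "rotation": [ax, ay, az]}, ...]. A call has 1 to 8 rows; each row is the pose to reach, as a shift and turn from the pose commanded when the call began, along the tool's axes at that moment; what a row does not reach only later rows make up. A row lasts 1/10 s, in which the tool goes at most 50 mm and 8.59 degrees, less where a joint would pass 70% of its speed; a pose out of reach is approached as far as the arm can. A call with a gripper value outside its range is refused whole. The fingers move at their own pace and stop on an object; "grip_force" is the grip in N (left out, the last holds). Time passes only in rows, so rows that repeat a pose let the fingers close. It gives the time, the measured TCP pose, the force and the opening at its end, in the units of the state.
- robot.sense(): the state, without advancing time (a new reading comes with each control period).
- imaging.camera(name): name is "scene" or "side" or "wrist"; returns the picture (384x512x3 uint8, red, green, blue); there is no depth.
- imaging.calibration(name): a dict with "fx", "fy", "cx", "cy" (pixels), "R" (3x3) and "t" (3): a world point X has camera coordinates R X + t. Camera axes: x right, y down, z forward; pixel columns grow to the right and rows downward; lengths in m; the calibration is good to about 2 mm. A picture is of the moment at which its call begins: read the wrist's pose just before it. calibration takes no time and is no camera call; for the wrist camera it gives the pose at the moment of the call.
- robot.hand_in(): hands the job in, once; it reports no verdict.
The state is a dict: "time": time; "q": joint angles; "dq": joint speeds; "joint_efforts": joint torques, N m; "position": TCP position; "eef_rot": TCP orientation; "ft_force": force on the tool from outside, world axes, zero at the start; "ft_torque": the same for the moment, N m; "grip_width": opening from 0.0 (shut) to 1.0 (fully open).
Only numpy, scipy, OpenCV 4.12 (cv2) and the standard library are available. Lean on these libraries where they do the work, as an engineer would, in place of code of your own. Each camera call takes 0.05 s, during which the arm holds its last target.

## Task

In the storeroom of wooden boxes, pick out the honey-brown wooden basket and hang it by its handle on the two-pronged hook of the display stand, so that the handle lies across both prongs behind their upturned tips and the basket hangs level and still. Leave the white and the charcoal baskets where they stand.

Things in the scene. Friction and masses are not known exactly. Their poses are not given: they have to be found in the camera images.
- honey_basket: Honey-brown slatted wooden basket, about 0.25 kg, loose. Origin: centre of underside; z up, y along handle. Tray 80 (x) x 150 (y) x 50 mm high. Rigid handle: end uprights (inner faces y = +-67 mm) carry a straight square-edged bar along y at x = 0, 14 mm wide (x), 12 mm high, centre 125 mm above origin. Open window under bar 69 mm high, 134 mm wide. Same after half a turn; balanced about mid bar.
- stand: Fixed blue-grey stand, hook pointing to its -x. Origin: post front face, bench level. Base plate x -105..65, y +-100, 12 mm thick. Post 24 mm square; crossbar y +-48, top at z 242, front x 2. Two dark level prongs, 10 mm thick, y = +-35 mm, tops at z 235, run to x = -120, then turn up to tips (x -135, top z 248). Nothing higher. Hung basket: bar at x about -70 (-110 to -45 does), its origin at z 116.
- white_basket: White painted wooden basket, same shape and size as the honey basket (80 x 150 x 131 mm with handle), loose, standing on the bench; a bystander. Origin: centre of its underside; axes as for the honey basket.
- charcoal_basket: Charcoal-black stained wooden basket, same shape and size as the honey basket (80 x 150 x 131 mm with handle), loose, standing on the bench; a bystander. Origin: centre of its underside; axes as for the honey basket.
Not all that is in view belongs to the job. There is more than one size of the honey_basket; the job needs the largest.

How it is judged:
By the outcome, as a careful person would: the job done as asked, in the order asked, and still so for the second after the job is handed in, with the robot touching nothing.
It also fails if it takes over 42 s, if anything falls off the work surface, if the arm or the gripper's body presses on something with over 40 N, if the wrist force passes 120 N, or if a joint passes its speed limit or range.

## Working session

There is one attempt and no reset: what is moved stays moved. The work goes in short steps, Python scripts to look and compute and a tool call to move; the robot and the scene stay as the last step left them, time stands still between calls to the robot, and variables do not carry over. Pictures are saved under pics/ and viewed, and the job is handed in when it is done.

Besides the shell and the picture viewer there is one more tool, called after "Call:" as name([rows], argument=value, ...), one row to a line, values as JSON. step_arm: Moves the arm, as the interface text tells. Its arguments: {"type":"object","properties":{"deltas":{"type":"array","items":{"type":"object","properties":{"jaw":{"type":"number"},"translation":{"type":"array","items":{"type":"number"}},"rotation":{"type":"array","items":{"type":"number"}}}}},"grip_force":{"type":"number"}},"required":["deltas"]}

```bash
mkdir -p pics; ls; python3 - <<'E'
from bench import robot, imaging
import cv2,numpy as np
print(robot.sense()); print(robot.finger_overhang)
for n in("scene","side","wrist"):
    c=imaging.calibration(n);print(n,{k:np.round(v,4).tolist() for k,v in c.items()})
    cv2.imwrite(f"pics/a_{n}.png",imaging.camera(n)[:,:,::-1])
E
```

```text
pics
{'time': 0.0, 'q': array([-1.37529694e+00,  1.81501238e-01,  1.60798563e+00,  1.11521395e-05,
        1.35379642e+00, -2.06293458e-01]), 'dq': array([ 1.40127682e-04, -2.50951887e-04,  1.53452191e-04,  8.49271701e-04,
        4.06346560e-04,  5.17057829e-05]), 'joint_efforts': array([-5.61373108e-04, -4.33870411e+01, -3.41850400e+01,  7.01580732e-02,
        3.83474305e-02, -1.34074080e-04]), 'position': array([ 0.224786  , -0.52868623,  0.24584332]), 'eef_rot': array([-8.45277764e-04,  9.79887983e-01,  1.99546550e-01,  1.00064013e-05]), 'ft_force': array([-0.55744406,  0.17740807, -0.42979357]), 'ft_torque': array([-0.00071371,  0.0210366 ,  0.00432017]), 'grip_width': 1.0026888286333582}
0.008
scene {'fx': 472.7261, 'fy': 472.7261, 'cx': 261.3938, 'cy': 182.64, 'R': [[0.7478, 0.6639, -0.0077], [0.5053, -0.5766, -0.6421], [-0.4307, 0.4763, -0.7666]], 't': [-0.3596, -0.2621, 1.4614]}
side {'fx': 354.8775, 'fy': 354.8775, 'cx': 254.5995, 'cy': 186.8603, 'R': [[-0.8903, -0.4552, 0.0109], [-0.3159, 0.6004, -0.7347], [0.3279, -0.6575, -0.6783]], 't': [0.4549, 0.2328, 0.9002]}
wrist {'fx': 318.6261, 'fy': 318.6261, 'cx': 259.2692, 'cy': 188.9153, 'R': [[0.3915, -0.9202, -0.002], [-0.8793, -0.3747, 0.2939], [-0.2712, -0.1133, -0.9558]], 't': [-0.5744, -0.0412, 0.3892]}
```

View pics/a_scene.png

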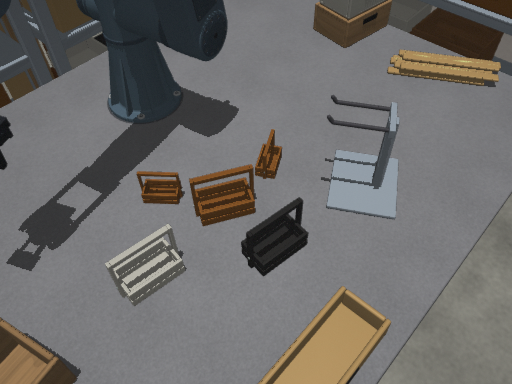

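View pics/a_side.png

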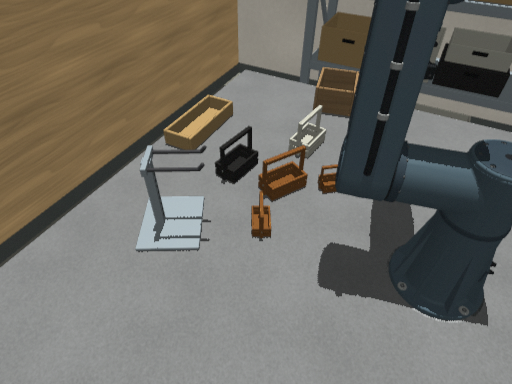

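View pics/a_wrist.png

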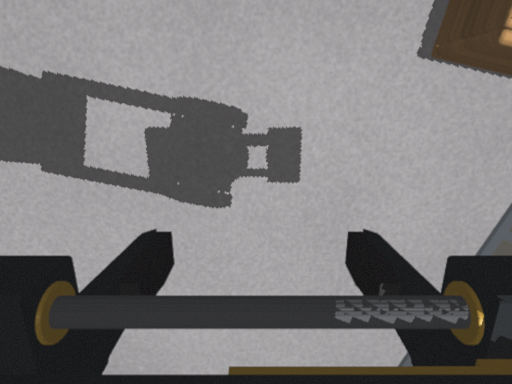

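The scene view shows the largest honey basket at about (223,195), two smaller ones at (160,187) and (269,157), the white at (147,265), the charcoal at (275,240) and the stand at (370,160). I'll zoom in on these.

```bash
python3 - <<'E'
import cv2,numpy as np
a=cv2.imread('pics/a_scene.png');b=cv2.imread('pics/a_side.png')
def z(im,x,y,w,h,s,n):
    cv2.imwrite(n,cv2.resize(im[y:y+h,x:x+w],None,fx=s,fy=s,interpolation=cv2.INTER_CUBIC))
z(a,180,130,130,95,6,'pics/z1.png'); z(a,310,85,100,75+60,4,'pics/z2.png')
z(b,210,120,110,80,7,'pics/z3.png'); z(b,130,140,100,115,5,'pics/z4.png')
E
```

```text
(no output)
```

View pics/z1.png

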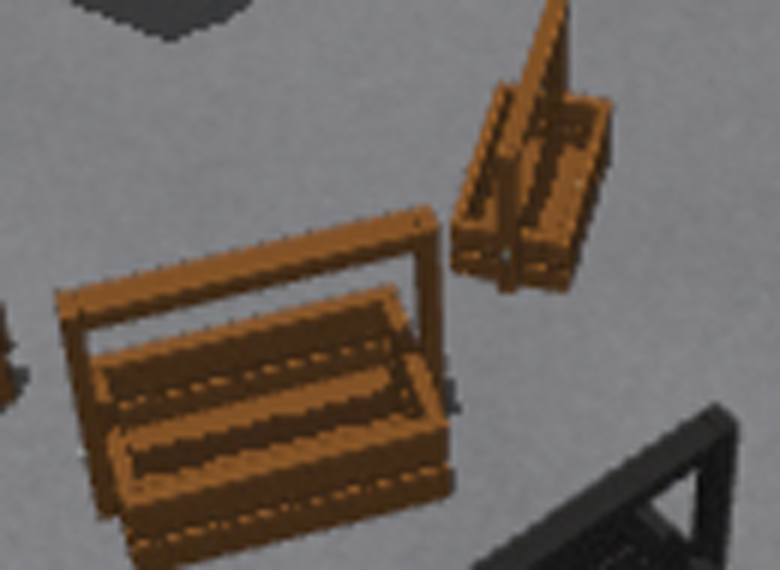

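View pics/z2.png

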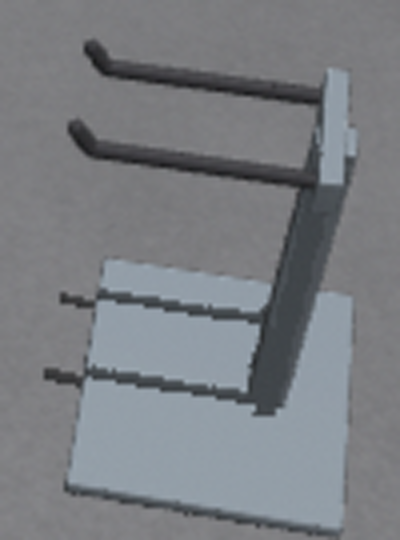

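View pics/z3.png

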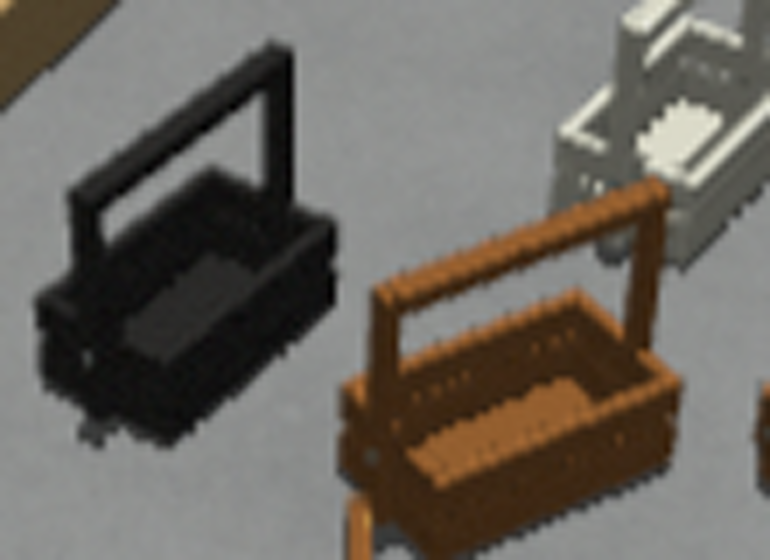

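View pics/z4.png

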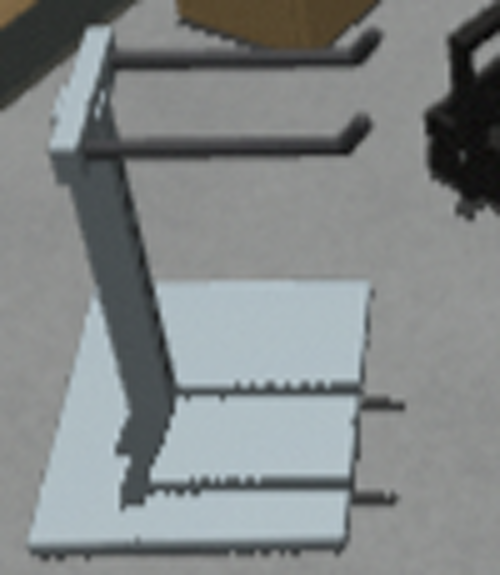

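```bash
cat > h.py <<'E'
from bench import robot, imaging
import numpy as np
def ray(n,uv):
    c=imaging.calibration(n);R=np.array(c['R']);t=np.array(c['t'])
    return -R.T@t, R.T@np.array([(uv[0]-c['cx'])/c['fx'],(uv[1]-c['cy'])/c['fy'],1])
def onz(n,uv,z):
    o,d=ray(n,uv); return o+d*(z-o[2])/d[2]
def tri(a,b):
    A=[];B=[]
    for n,uv in(a,b):
        o,d=ray(n,uv);d/=np.linalg.norm(d);P=np.eye(3)-np.outer(d,d);A.append(P);B.append(P@o)
    x=np.linalg.lstsq(np.vstack(A),np.hstack(B),rcond=None)[0]
    return x,[np.linalg.norm(A[i]@x-B[i]) for i in(0,1)]
E
python3 - <<'E'
from h import *
np.set_printoptions(precision=4,suppress=True)
def S(p,s,o): return (np.array(p)-s/2+.5)/s+np.array(o)
z1=lambda *p:S(p,6,(180,130)); z2=lambda *p:S(p,4,(310,85)); z3=lambda *p:S(p,7,(210,120)); z4=lambda *p:S(p,5,(130,140))
print("bar");
for p in [(68,303),(432,220)]: print(onz('scene',z1(*p),.131))
for p in [(388,298),(655,190)]: print(onz('side',z3(*p),.131))
print("tri",tri(('scene',z1(68,303)),('side',z3(655,190))),tri(('scene',z1(432,220)),('side',z3(388,298))))
print("plate")
for p in [(105,260),(352,293),(342,525),(67,487)]: print(onz('scene',z2(*p),.012))
print()
for p in [(97,283),(372,283),(345,545),(30,545)]: print(onz('side',z4(*p),.012))
print("prongs scene tips,side z=.248; bend/root z .235")
for p in [(93,45),(75,125)]: print(onz('scene',z2(*p),.248))
for p in [(373,36),(362,123)]: print(onz('side',z4(*p),.248))
for p in [(108,62),(320,90),(95,143),(312,174)]: print(onz('scene',z2(*p),.235))
for p in [(358,50),(115,53),(347,140),(90,145)]: print(onz('side',z4(*p),.235))
# crossbar top corners z .242 
for p in [(328,68),(348,70),(343,183),(320,183)]: print('cb',onz('scene',z2(*p),.242))
E
```

```text
bar
[ 0.4456 -0.1999  0.131 ]
[ 0.5208 -0.0779  0.131 ]
[ 0.517 -0.075  0.131]
[ 0.4464 -0.1975  0.131 ]
tri (array([ 0.4461, -0.1992,  0.1303]), [np.float64(0.000943919867183201), np.float64(0.0009439198671835135)]) (array([ 0.5187, -0.0768,  0.1288]), [np.float64(0.0008269500889179415), np.float64(0.0008269500889177042)])
plate
[0.5794 0.1969 0.012 ]
[0.7226 0.2812 0.012 ]
[0.8193 0.1097 0.012 ]
[0.6762 0.0227 0.012 ]

[0.8211 0.1068 0.012 ]
[0.6718 0.0283 0.012 ]
[0.5748 0.2036 0.012 ]
[0.7231 0.281  0.012 ]
prongs scene tips,side z=.248; bend/root z .235
[0.5879 0.128  0.248 ]
[0.6204 0.0667 0.248 ]
[0.6174 0.074  0.248 ]
[0.5844 0.1343 0.248 ]
[0.5952 0.1351 0.235 ]
[0.6999 0.1942 0.235 ]
[0.6299 0.0746 0.235 ]
[0.7333 0.132  0.235 ]
[0.6283 0.0732 0.235 ]
[0.7349 0.1325 0.235 ]
[0.5934 0.1356 0.235 ]
[0.6989 0.1954 0.235 ]
cb [0.6965 0.2055 0.242 ]
cb [0.7059 0.2115 0.242 ]
cb [0.7524 0.1297 0.242 ]
cb [0.7431 0.1216 0.242 ]
```

Bar centre is about (0.4825,-0.138) with yaw 59°. Its length and height agree across the two views (tri z 0.129-0.130). The stand yaw is 29.4° and its origin about (0.7165,0.163), and the prong bends check out against this. I'll move above the basket next.

Call:
step_arm([
  {"jaw":0.6,"translation":[0.048,-0.032,0],"rotation":[0,0,-4]},
  {"jaw":0.6,"translation":[0.088,-0.058,0],"rotation":[0,0,-9]},
  {"jaw":0.6,"translation":[0.128,-0.085,0],"rotation":[0,0,-14]},
  {"jaw":0.6,"translation":[0.168,-0.112,0],"rotation":[0,0,-19]},
  {"jaw":0.6,"translation":[0.208,-0.138,0],"rotation":[0,0,-24]},
  {"jaw":0.6,"translation":[0.248,-0.165,0],"rotation":[0,0,-28]},
  {"jaw":0.6,"translation":[0.288,-0.191,0],"rotation":[0,0,-32]},
  {"jaw":0.6,"translation":[0.328,-0.218,0],"rotation":[0,0,-36.1]},
])

```text
time: 0.95
position: [0.4422, -0.1985, 0.2467]
eef_rot: [0.0, 0.869, 0.495, 0.0]
ft_force: [0.2, 0.6, -0.5]
grip_width: 0.6
```

```bash
cat >> h.py <<'E'
from scipy.spatial.transform import Rotation as Ro
def pose():
    s=robot.sense();q=s['eef_rot'];return s,np.array(s['position']),Ro.from_quat([q[1],q[2],q[3],q[0]])
def delta(p,yaw):
    "tool-axes shift & rotvec deg to world p, tool x yaw(deg), pointing down"
    s,c,r=pose(); a=np.radians(yaw)
    X=np.array([np.cos(a),np.sin(a),0]);Z=np.array([0,0,-1.]);T=Ro.from_matrix(np.c_[X,np.cross(Z,X),Z])
    return np.round(r.inv().apply(np.array(p)-c),4),np.round((r.inv()*T).as_rotvec(degrees=True),2)
E
python3 - <<'E'
from h import *
import cv2
cv2.imwrite('pics/b_w.png',imaging.camera('wrist')[:,:,::-1])
s,c,r=pose();print(s['time'],c,r.as_matrix().round(3).tolist(),s['grip_width'],s['ft_force'])
print(delta((.4825,-.138,.245),59.1))
E
```

```text
1.0 [ 0.44494688 -0.19254637  0.24671522] [[0.504, 0.864, 0.002], [0.864, -0.504, 0.004], [0.004, 0.0, -1.0]] 0.5977330063655772 [ 0.12021444  4.66554028 -0.19008149]
(array([0.066, 0.005, 0.002]), array([ 0.  , -0.25,  0.65]))
```

View pics/b_w.png

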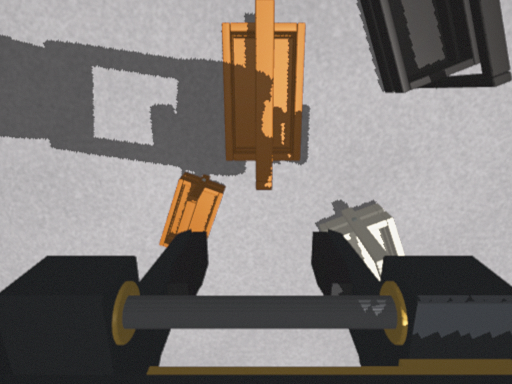

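The wrist view shows the honey bar almost vertical, with its near end at (264,188) and edges at about 257 and 272. The charcoal basket is upper right and the white one lower right. I'll use this to refine the position.

```bash
python3 - <<'E'
from h import *
import cv2
im=cv2.imread('pics/b_w.png')
for row in (5,15,172,182): 
    g=im[row,240:290].astype(int); print(row,(g[:,2]-g[:,0]).tolist())
for p in [(264.5,0),(264.2,184)]: print(onz('wrist',p,.131))
E
```

```text
5 [-1, 0, 0, 0, 1, 0, 0, -1, 1, 0, 2, 1, -1, 0, 7, 69, 135, 145, 145, 142, 140, 142, 143, 140, 143, 144, 144, 145, 145, 140, 142, 141, 147, 135, 64, -1, -2, 1, 0, 0, 1, 1, 2, 1, 1, 1, -1, -1, 1, 0]
15 [-1, 2, 1, -1, 0, 1, -1, 0, 0, 0, 0, -1, -2, -1, 13, 83, 139, 148, 146, 146, 142, 145, 145, 144, 143, 144, 143, 143, 141, 144, 141, 143, 144, 127, 46, -1, 0, 1, 1, 0, 1, -1, 0, 1, 1, 1, 0, 2, 0, 1]
172 [-1, 0, 0, 1, 2, 0, -1, -1, 1, -2, 0, 0, 2, 0, 0, 13, 45, 66, 66, 67, 68, 66, 65, 67, 69, 67, 67, 67, 66, 68, 86, 102, 41, -1, -1, 0, 0, 3, 2, 1, 1, 0, -1, 0, 1, 2, 0, 1, 0, 1]
182 [2, 0, -1, 0, 1, 1, 2, 2, 0, -1, 1, -2, 1, 1, 1, 10, 46, 65, 67, 65, 64, 64, 64, 67, 62, 63, 70, 91, 126, 132, 129, 88, 18, 1, 0, 0, 0, 1, 1, 0, -1, 0, 2, 0, 1, 0, 1, 0, -1, 0]
[ 0.51668278 -0.07600675  0.131     ]
[ 0.44922869 -0.19255627  0.131     ]
```

Call:
step_arm([
  {"jaw":0.6,"translation":[0.03,0.001,0.01],"rotation":[0,0,0]},
  {"jaw":0.6,"translation":[0.06,0.002,0.03],"rotation":[0,0,-0.5]},
  {"jaw":0.6,"translation":[0.073,0.003,0.05],"rotation":[0,0,-0.5]},
  {"jaw":0.6,"translation":[0.073,0.003,0.06],"rotation":[0,0,-0.5]},
  {"jaw":0.6,"translation":[0.073,0.003,0.06],"rotation":[0,0,-0.5]},
  {"jaw":0.6,"translation":[0.073,0.003,0.06],"rotation":[0,0,-0.5]},
])

```text
time: 1.6
position: [0.4814, -0.1401, 0.1871]
eef_rot: [0.0, 0.868, 0.497, -0.0]
ft_force: [0.5, 0.2, 0.7]
grip_width: 0.599
```

```bash
python3 - <<'E'
from h import *
import cv2
cv2.imwrite('pics/c_w.png',imaging.camera('wrist')[:,:,::-1])
s,c,r=pose();print(s['time'],c,s['grip_width'],s['ft_force'])
print(delta((.482,-.138,.114),59.6))
E
```

```text
1.65 [ 0.48165006 -0.14034068  0.18758042] 0.6028235015457851 [-0.01187851 -0.09582044  0.52619076]
(array([ 0.0022, -0.001 ,  0.0736]), array([ 0.07,  0.01, -0.05]))
```

View pics/c_w.png

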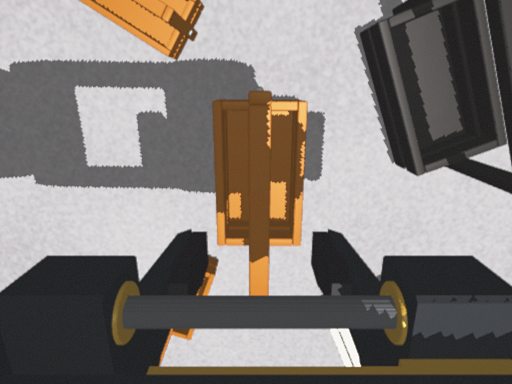

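The bar (column ~259) is centred between the fingers (207 and 313). I'll descend and close.

Call:
step_arm([
  {"jaw":0.6,"translation":[0.002,-0.001,0.03],"rotation":[0,0,0]},
  {"jaw":0.6,"translation":[0.002,-0.001,0.055],"rotation":[0,0,0]},
  {"jaw":0.6,"translation":[0.002,-0.001,0.073],"rotation":[0,0,0]},
  {"jaw":0.6,"translation":[0.002,-0.001,0.073],"rotation":[0,0,0]},
  {"jaw":0.0,"translation":[0.002,-0.001,0.073],"rotation":[0,0,0]},
  {"jaw":0.0,"translation":[0.002,-0.001,0.073],"rotation":[0,0,0]},
  {"jaw":0.0,"translation":[0.002,-0.001,0.073],"rotation":[0,0,0]},
  {"jaw":0.0,"translation":[0.002,-0.001,0.073],"rotation":[0,0,0]},
], grip_force=35)

```text
time: 2.45
position: [0.4823, -0.1373, 0.1147]
eef_rot: [0.001, 0.868, 0.497, 0.0]
ft_force: [-0.5, 0.2, 0.4]
grip_width: 0.263
```

Call:
step_arm([
  {"jaw":0.0,"translation":[0,0,0],"rotation":[0,0,0]},
  {"jaw":0.0,"translation":[0,0,0],"rotation":[0,0,0]},
  {"jaw":0.0,"translation":[0,0,-0.01],"rotation":[0,0,0]},
  {"jaw":0.0,"translation":[0,0,-0.03],"rotation":[0,0,0]},
  {"jaw":0.0,"translation":[0,0,-0.03],"rotation":[0,0,0]},
])

```text
time: 2.95
position: [0.483, -0.1376, 0.146]
eef_rot: [0.002, 0.868, 0.497, 0.001]
ft_force: [0.7, -0.5, -2.7]
grip_width: 0.152
```

```bash
python3 - <<'E'
from h import *
import cv2
s,c,r=pose();print(s['time'],c,s['grip_width'],s['ft_force'],s['ft_torque'])
a=imaging.camera('scene')[:,:,::-1][90:330,80:400]
cv2.imwrite('pics/d.png',cv2.resize(a,None,fx=2.4,fy=2.4))
print(delta((.5,.04,.285),100))
E
```

```text
2.95 [ 0.48301945 -0.13758215  0.14600388] 0.1521069837177409 [ 0.68619915 -0.49009037 -2.69255144] [-0.07921885 -0.2337568  -0.06282385]
(array([ 0.1619, -0.0741, -0.1404]), array([  0.13,   0.05, -40.37]))
```

View pics/d.png

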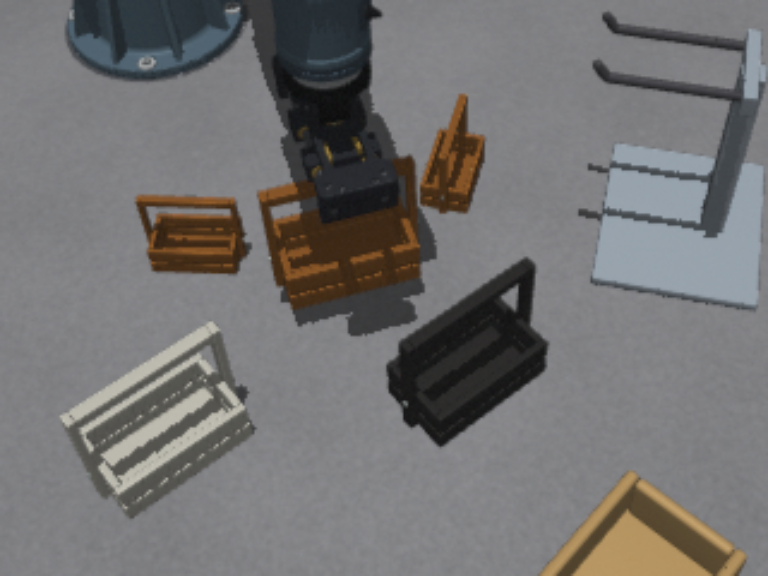

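It's held (13.4 mm opening, ~2.6 N weight) and the neighbours haven't moved. I'll lift straight up.

Call:
step_arm([
  {"jaw":0.0,"translation":[0,0,-0.02],"rotation":[0,0,0]},
  {"jaw":0.0,"translation":[0,0,-0.045],"rotation":[0,0,0]},
  {"jaw":0.0,"translation":[0,0,-0.07],"rotation":[0,0,0]},
  {"jaw":0.0,"translation":[0,0,-0.095],"rotation":[0,0,0]},
  {"jaw":0.0,"translation":[0,0,-0.115],"rotation":[0,0,0]},
  {"jaw":0.0,"translation":[0,0,-0.125],"rotation":[0,0,0]},
  {"jaw":0.0,"translation":[0,0,-0.125],"rotation":[0,0,0]},
  {"jaw":0.0,"translation":[0,0,-0.125],"rotation":[0,0,0]},
])

```text
time: 3.8
position: [0.4811, -0.1366, 0.2673]
eef_rot: [-0.001, 0.868, 0.497, -0.0]
ft_force: [0.3, 0.4, -2.8]
grip_width: 0.15
```

```bash
python3 - <<'E'
from h import *
import cv2
s,c,r=pose();print(s['time'],c,s['grip_width'],s['ft_force'],s['ft_torque'])
# staging: local x=-0.22
a=np.radians(29.4);X=np.array([np.cos(a),np.sin(a)]);O=np.array([.7165,.163])
for l in(-.22,-.07): print(l,O+l*X)
print(delta([*(O-.22*X),.27],119.4))
cv2.imwrite('pics/e.png',imaging.camera('side')[:,:,::-1])
E
```

```text
3.8 [ 0.48114635 -0.13663492  0.26733328] 0.15005285379929853 [ 0.34187083  0.43259458 -2.80059704] [-0.0025209  -0.03883531 -0.01477327]
-0.22 [0.52483296 0.05500117]
-0.07 [0.65551503 0.12863674]
(array([ 0.1874, -0.0592, -0.0025]), array([ -0.1 ,  -0.06, -59.78]))
```

View pics/e.png

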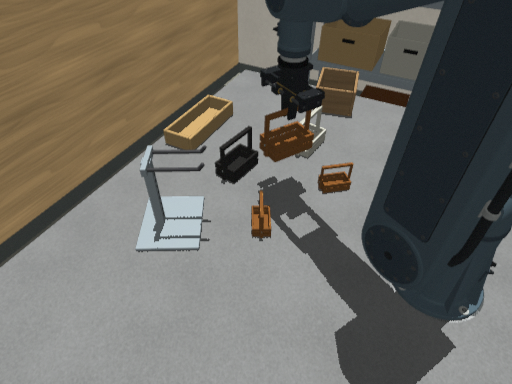

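The basket hangs level in the gripper. I'll swing it to the staging point in front of the hook, turning it 60° on the way.

Call:
step_arm([
  {"jaw":0.0,"translation":[0.015,-0.005,0],"rotation":[0,0,-5]},
  {"jaw":0.0,"translation":[0.037,-0.012,0],"rotation":[0,0,-12]},
  {"jaw":0.0,"translation":[0.06,-0.019,0],"rotation":[0,0,-20]},
  {"jaw":0.0,"translation":[0.084,-0.026,0],"rotation":[0,0,-28]},
  {"jaw":0.0,"translation":[0.108,-0.034,0],"rotation":[0,0,-36]},
  {"jaw":0.0,"translation":[0.132,-0.042,0],"rotation":[0,0,-44]},
  {"jaw":0.0,"translation":[0.156,-0.049,0],"rotation":[0,0,-51]},
  {"jaw":0.0,"translation":[0.174,-0.055,0],"rotation":[0,0,-56]},
])

```text
time: 4.65
position: [0.5217, 0.0425, 0.267]
eef_rot: [-0.001, 0.531, 0.848, -0.0]
ft_force: [-0.3, -0.0, -2.6]
grip_width: 0.151
```

Call:
step_arm([
  {"jaw":0.0,"translation":[0.006,0.006,0],"rotation":[0,0,-3.5]},
  {"jaw":0.0,"translation":[0.006,0.006,0],"rotation":[0,0,-3.5]},
  {"jaw":0.0,"translation":[0.006,0.006,0],"rotation":[0,0,-3.5]},
  {"jaw":0.0,"translation":[0.006,0.006,0],"rotation":[0,0,-3.5]},
])

```text
time: 5.05
position: [0.5247, 0.0484, 0.2681]
eef_rot: [-0.0, 0.507, 0.862, -0.0]
ft_force: [-0.6, 0.4, -1.5]
grip_width: 0.148
```

```bash
python3 - <<'E'
from h import *
import cv2
s,c,r=pose();print(s['time'],c,s['grip_width'],s['ft_force'],s['ft_torque'])
print(delta([.6555,.1286,.27],119.4))
for n in('scene','side','wrist'):cv2.imwrite(f'pics/f_{n}.png',imaging.camera(n)[:,:,::-1])
E
```

```text
5.05 [0.5247081  0.04839225 0.26806112] 0.14764635936557918 [-0.56302112  0.3736716  -1.50177042] [-0.05077454 -0.11981235  0.02147362]
(array([ 0.0067,  0.1533, -0.0021]), array([-0.06, -0.03, -0.39]))
```

View pics/f_scene.png

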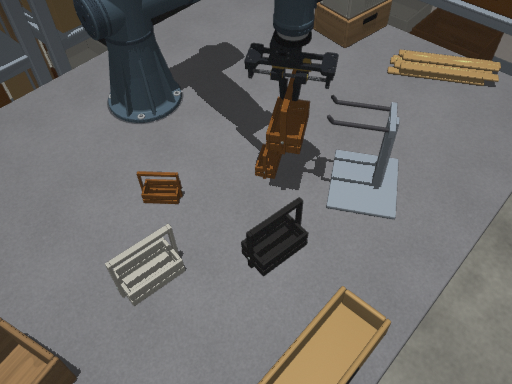

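View pics/f_side.png

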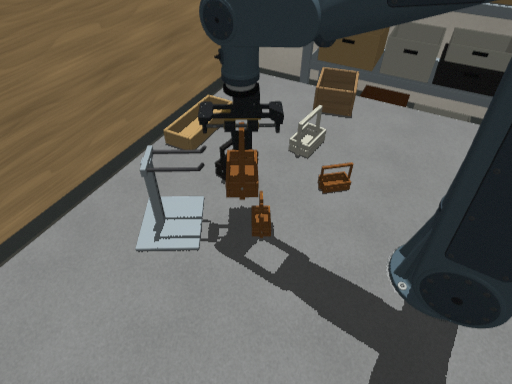

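View pics/f_wrist.png

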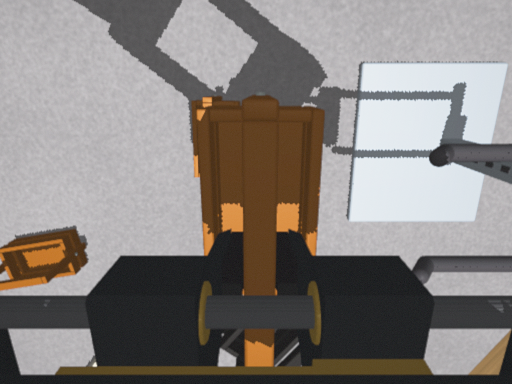

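```bash
python3 - <<'E'
from h import *
a=np.radians(29.4);X=np.array([np.cos(a),np.sin(a)]);Y=np.array([-X[1],X[0]]);O=np.array([.7165,.163])
s,c,r=pose();print(c)
for n,p,z in[('tip',(438,157),.245),('tip',(420,269),.245),('barend',(261,97),.284),('plate',(360,62),.012),('plate',(349,220),.012)]:
    w=onz('wrist',p,z);d=w[:2]-O;print(n,w,'local',d@X,d@Y)
print('tcp local',(c[:2]-O)@X,(c[:2]-O)@Y)
E
```

```text
[0.52497136 0.04839241 0.26861605]
tip [0.58288761 0.13046125 0.245     ] local -0.13237835059469097 0.03724261449785006
tip [0.61482557 0.07385167 0.245     ] local -0.13234341923305984 -0.02775489955380485
barend [0.48881209 0.1127255  0.284     ] local -0.2230447913926101 0.06797301598390493
plate [0.57315143 0.19848434 0.012     ] local -0.1074678624664341 0.10128479537182743
plate [0.67159382 0.02867668 0.012     ] local -0.10506271059283954 -0.09497972106144799
tcp local -0.2231236905335233 -0.005825583739753682
```

The tips, plate edge and bar agree with the stand frame to a few mm. I'll slide in along the prongs.

Call:
step_arm([
  {"jaw":0.0,"translation":[0.008,0.01,0],"rotation":[0,0,0]},
  {"jaw":0.0,"translation":[0.008,0.03,0],"rotation":[0,0,0]},
  {"jaw":0.0,"translation":[0.008,0.05,0],"rotation":[0,0,0]},
  {"jaw":0.0,"translation":[0.008,0.075,0],"rotation":[0,0,0]},
  {"jaw":0.0,"translation":[0.008,0.1,0],"rotation":[0,0,0]},
  {"jaw":0.0,"translation":[0.008,0.125,0],"rotation":[0,0,0]},
  {"jaw":0.0,"translation":[0.008,0.143,0],"rotation":[0,0,0]},
  {"jaw":0.0,"translation":[0.008,0.152,0],"rotation":[0,0,0]},
])

```text
time: 6.0
position: [0.655, 0.1314, 0.2682]
eef_rot: [-0.0, 0.506, 0.862, 0.0]
ft_force: [-0.8, -1.0, -3.1]
grip_width: 0.151
```

Call:
step_arm([
  {"jaw":0.0,"translation":[0,0,0],"rotation":[0,0,0]},
  {"jaw":0.0,"translation":[0,0,0],"rotation":[0,0,0]},
])

```text
time: 6.2
position: [0.6534, 0.13, 0.2684]
eef_rot: [-0.0, 0.507, 0.862, -0.0]
ft_force: [-0.2, 0.6, -3.5]
grip_width: 0.146
```

```bash
python3 - <<'E'
from h import *
import cv2
s,c,r=pose();print(s['time'],c,s['grip_width'],s['ft_force'],s['ft_torque'])
print(delta([.6555,.1286,.23],119.4))
a=imaging.camera('scene')[:,:,::-1][60:230,270:420];b=imaging.camera('side')[:,:,::-1][90:260,120:270]
cv2.imwrite('pics/g.png',cv2.resize(np.hstack([a,b]),None,fx=2.66,fy=2.66,interpolation=cv2.INTER_CUBIC))
E
```

```text
6.2 [0.65344218 0.1299874  0.26837653] 0.14637901536995027 [-0.18676852  0.57281757 -3.48156227] [-0.06664021 -0.08598076  0.01833268]
(array([-0.0022,  0.0012,  0.0384]), array([-0.05, -0.02, -0.27]))
```

View pics/g.png

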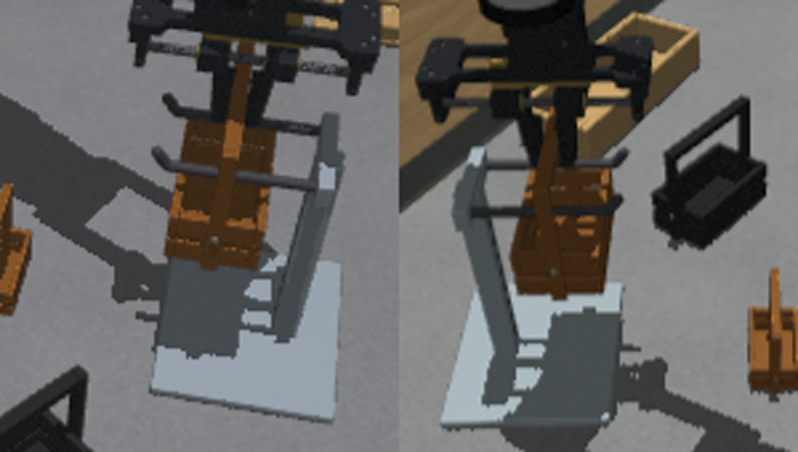

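Both prongs pass through the window, inside the uprights. I'll lower it.

Call:
step_arm([
  {"jaw":0.0,"translation":[0,0,0.008],"rotation":[0,0,0]},
  {"jaw":0.0,"translation":[0,0,0.018],"rotation":[0,0,0]},
  {"jaw":0.0,"translation":[0,0,0.026],"rotation":[0,0,0]},
  {"jaw":0.0,"translation":[0,0,0.031],"rotation":[0,0,0]},
  {"jaw":0.0,"translation":[0,0,0.034],"rotation":[0,0,0]},
  {"jaw":0.0,"translation":[0,0,0.036],"rotation":[0,0,0]},
  {"jaw":0.0,"translation":[0,0,0.036],"rotation":[0,0,0]},
])

```text
time: 7.0
position: [0.6539, 0.1299, 0.2325]
eef_rot: [-0.0, 0.507, 0.862, -0.0]
ft_force: [0.5, -0.1, -3.4]
grip_width: 0.15
```

Call:
step_arm([
  {"jaw":0.0,"translation":[0,0,0.001],"rotation":[0,0,0]},
  {"jaw":0.0,"translation":[0,0,0.002],"rotation":[0,0,0]},
  {"jaw":0.0,"translation":[0,0,0.002],"rotation":[0,0,0]},
])

```text
time: 7.3
position: [0.654, 0.1299, 0.2308]
eef_rot: [0.0, 0.507, 0.862, 0.0]
ft_force: [-0.2, -0.5, -2.6]
grip_width: 0.151
```

Call:
step_arm([
  {"jaw":0.0,"translation":[0,0,0.001],"rotation":[0,0,0]},
  {"jaw":0.0,"translation":[0,0,0.001],"rotation":[0,0,0]},
  {"jaw":0.0,"translation":[0,0,0.001],"rotation":[0,0,0]},
])

```text
time: 7.6
position: [0.6541, 0.1299, 0.2301]
eef_rot: [0.0, 0.507, 0.862, 0.0]
ft_force: [-0.8, -0.1, -1.4]
grip_width: 0.152
```

Call:
step_arm([
  {"jaw":0.0,"translation":[0,0,0.001],"rotation":[0,0,0]},
  {"jaw":0.0,"translation":[0,0,0.001],"rotation":[0,0,0]},
  {"jaw":0.0,"translation":[0,0,0.001],"rotation":[0,0,0]},
])

```text
time: 7.9
position: [0.6542, 0.1299, 0.2299]
eef_rot: [0.001, 0.507, 0.862, 0.0]
ft_force: [-3.4, -0.7, 6.6]
grip_width: 0.149
```

That is contact (+6.6 N up). I'll back off 1 mm and release.

Call:
step_arm([
  {"jaw":0.0,"translation":[0,0,-0.001],"rotation":[0,0,0]},
  {"jaw":0.2,"translation":[0,0,-0.001],"rotation":[0,0,0]},
  {"jaw":0.35,"translation":[0,0,-0.001],"rotation":[0,0,0]},
  {"jaw":0.45,"translation":[0,0,-0.001],"rotation":[0,0,0]},
  {"jaw":0.45,"translation":[0,0,-0.001],"rotation":[0,0,0]},
  {"jaw":0.45,"translation":[0,0,-0.001],"rotation":[0,0,0]},
])

```text
time: 8.5
position: [0.654, 0.1299, 0.2296]
eef_rot: [-0.0, 0.507, 0.862, -0.0]
ft_force: [0.5, 0.2, 0.3]
grip_width: 0.449
```

```bash
python3 - <<'E'
from h import *
import cv2
s,c,r=pose();print(s['time'],c,s['grip_width'],s['ft_force'],s['ft_torque'])
a=imaging.camera('scene')[:,:,::-1][60:230,270:420];b=imaging.camera('side')[:,:,::-1][90:260,120:270]
cv2.imwrite('pics/i.png',cv2.resize(np.hstack([a,b]),None,fx=2.66,fy=2.66,interpolation=cv2.INTER_CUBIC))
E
```

```text
8.5 [0.65398454 0.12989678 0.22961581] 0.44932681361990284 [0.52468459 0.20156706 0.33061506] [ 0.02747688 -0.07623929 -0.02739371]
```

View pics/i.png

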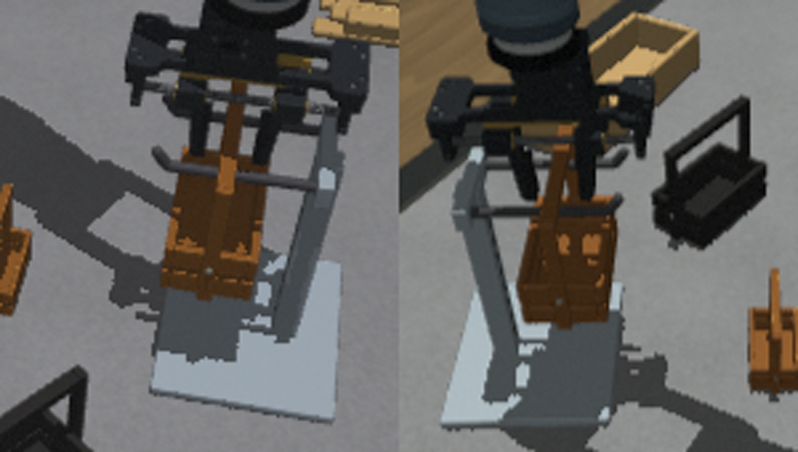

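The bar now lies across both prongs and the jaws are clear of it, with zero force. I'll retract straight up.

Call:
step_arm([
  {"jaw":0.45,"translation":[0,0,-0.01],"rotation":[0,0,0]},
  {"jaw":0.45,"translation":[0,0,-0.03],"rotation":[0,0,0]},
  {"jaw":0.45,"translation":[0,0,-0.06],"rotation":[0,0,0]},
  {"jaw":0.45,"translation":[0,0,-0.1],"rotation":[0,0,0]},
  {"jaw":0.45,"translation":[0,0,-0.13],"rotation":[0,0,0]},
  {"jaw":0.45,"translation":[0,0,-0.15],"rotation":[0,0,0]},
  {"jaw":0.45,"translation":[0,0,-0.15],"rotation":[0,0,0]},
  {"jaw":0.45,"translation":[0,0,-0.15],"rotation":[0,0,0]},
])

```text
time: 9.4
position: [0.6539, 0.1299, 0.3798]
eef_rot: [0.0, 0.507, 0.862, 0.0]
ft_force: [-0.2, 0.3, -0.2]
grip_width: 0.449
```

```bash
python3 - <<'E'
from h import *
import cv2
s,c,r=pose();print(s['time'],c,s['grip_width'],s['ft_force'])
f=imaging.camera('scene');a=f[:,:,::-1][60:230,270:420];b=imaging.camera('side')[:,:,::-1][90:260,120:270]
cv2.imwrite('pics/j_scene.png',f[:,:,::-1])
cv2.imwrite('pics/j.png',cv2.resize(np.hstack([a,b]),None,fx=2.66,fy=2.66,interpolation=cv2.INTER_CUBIC))
E
```

```text
9.4 [0.65391399 0.12993987 0.37977433] 0.4490121871230039 [-0.21033471  0.30200357 -0.16009411]
```

View pics/j.png

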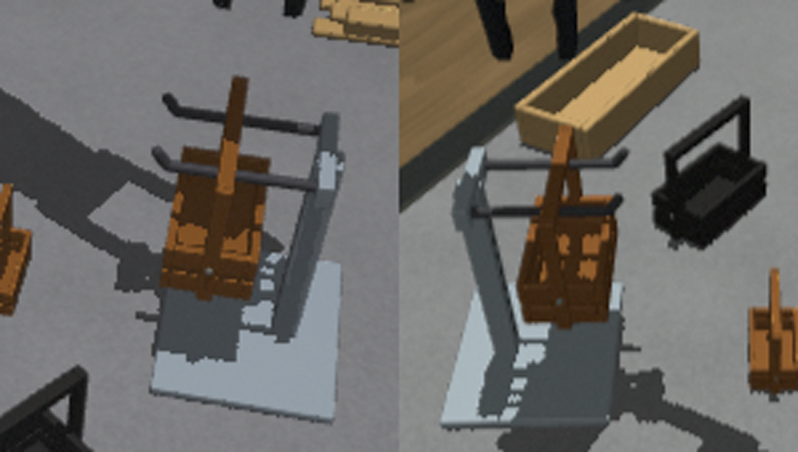

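Call:
step_arm([
  {"jaw":0.45,"translation":[0,0,0],"rotation":[0,0,0]},
  {"jaw":0.45,"translation":[0,0,0],"rotation":[0,0,0]},
  {"jaw":0.45,"translation":[0,0,0],"rotation":[0,0,0]},
  {"jaw":0.45,"translation":[0,0,0],"rotation":[0,0,0]},
  {"jaw":0.45,"translation":[0,0,0],"rotation":[0,0,0]},
  {"jaw":0.45,"translation":[0,0,0],"rotation":[0,0,0]},
  {"jaw":0.45,"translation":[0,0,0],"rotation":[0,0,0]},
  {"jaw":0.45,"translation":[0,0,0],"rotation":[0,0,0]},
])

```text
time: 10.3
position: [0.654, 0.1299, 0.3798]
eef_rot: [0.0, 0.507, 0.862, 0.0]
ft_force: [-0.8, 0.6, 0.4]
grip_width: 0.454
```

```bash
python3 - <<'E'
from h import *
import cv2
f=imaging.camera('scene');g=cv2.imread('pics/j_scene.png')[:,:,::-1]
d=np.abs(f.astype(int)-g).max(2);print('still diff near basket',(d[100:180,320:400]>40).sum())
# bystanders vs start
h=cv2.imread('pics/a_scene.png')[:,:,::-1];d=np.abs(f.astype(int)-h).max(2)
print('white',(d[225:302,105:190]>40).sum(),'charcoal',(d[200:275,240:310]>40).sum())
print(robot.sense()['time'])
cv2.imwrite('pics/k.png',cv2.resize(np.ascontiguousarray(f[:,:,::-1]),None,fx=1.5,fy=1.5))
E
```

```text
still diff near basket 0
white 0 charcoal 231
10.35
```

View pics/k.png

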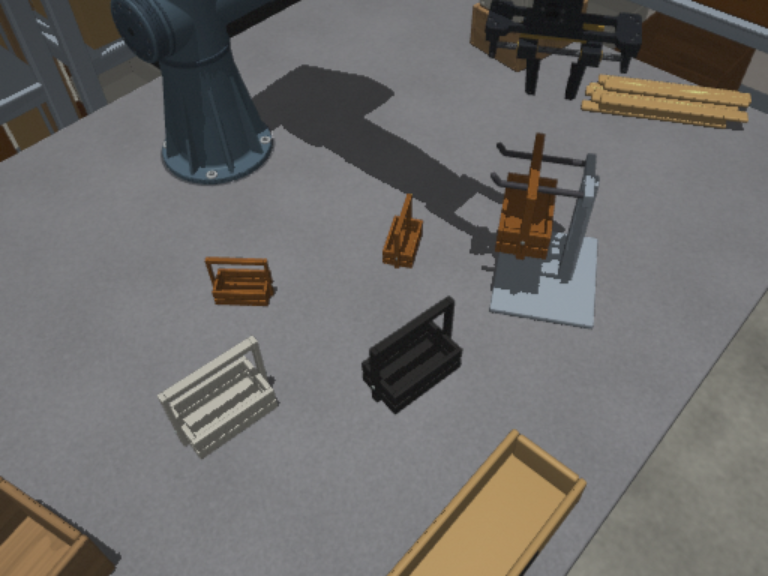

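The charcoal crop also covers a corner of where the honey basket first stood, so I'll check just the charcoal basket before handing in.

```bash
python3 - <<'E'
from h import *
import cv2
h=cv2.imread('pics/a_scene.png');f=cv2.imread('pics/j_scene.png')
d=np.abs(f.astype(int)-h).max(2);y,x=np.nonzero(d[200:275,240:310]>40);print(x.min()+240,x.max()+240,y.min()+200,y.max()+200)
b=(d[200:275,258:310]>40).sum(),(d[225:275,240:310]>40).sum();print(b)
if max(b)==0: print(robot.hand_in())
E
```

```text
240 255 200 216
(np.int64(0), np.int64(0))
the job is handed in; nothing more can be done
None
```

I hung the largest honey-brown basket on the hook and handed the job in at about 10.4 s. Its handle lies across both prongs behind the upturned tips.

- **Position:** I released the bar about 70 mm in front of the post face. The prongs took the load at the expected height (tool centre at z 0.230 m), and the force dropped to zero once the jaws opened.
- **Hanging still:** the gripper is about 150 mm clear above. Two pictures roughly 0.9 s apart showed no change around the basket, and it looks level. I judged level by eye from the scene and side views and did not measure an angle.
- **Bystanders:** no pixels changed on the white basket between the first and last pictures. The charcoal check first showed 231 changed pixels. They all lay in a corner where the honey basket had stood, and none were on the charcoal basket itself.
- **Disagreement in the checks:** the wrist camera put the stand's centreline 3–5 mm off my first estimate, which is well inside the clearance.

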